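# Set the toggle row of a five-place stirrer and start it

## Task

Set the row of toggles on the stirrer so that exactly the stations with a bottle standing on them are on (toggle fully back, towards the stations) and the empty ones are off (toggle fully forward, towards you), then press the round start key fully down and let go. Each toggle works the station straight behind it; do not move the toggles that are already right, and do not shift the bottles or bump the things beside the stirrer.

Things in the scene. Friction and masses are not known exactly. Their poses are not given: they have to be found in the camera images.
- stirrer: white flat casing of a five-place stirrer, 220 (x) x 290 (y) x 35 mm high, fixed; origin on the bench under it, x from the toggle row towards the stations (away from the robot), y left along the row, z up; yaw within 0.25 rad of the world's. Toggle row at x = -75 mm, y = 106, 68, 30, -8, -46 mm. Steel station discs at the same y: 1st, 3rd, 5th at x = 75 mm, 2nd and 4th at x = 30 mm
- toggle_a (a joint): toggle a: black paddle 14 mm wide, 10 mm thick, upper 40 mm of a lever reaching 75 mm above its pivot, on a 9 mm stem. 0 = leaning 0.4 rad towards the robot (stirrer's -x): off. 0.8 = leaning 0.4 rad back to the stations: on. Hard stops at both; no spring, stays where left; 1 to 2 N at the paddle moves it. Which toggle is in which column varies
- foot_a (a point): pivot of toggle a, 41 mm above the bench, on its 62 x 32 mm mounting plate; axes as the stirrer's. Its station disc (46 mm across, top 38 mm above the bench) lies straight along +x, 105 or 150 mm away, joined by an engraved line
- toggle_b (a joint): toggle b: black paddle 14 mm wide, 10 mm thick, upper 40 mm of a lever reaching 75 mm above its pivot, on a 9 mm stem. 0 = leaning 0.4 rad towards the robot (stirrer's -x): off. 0.8 = leaning 0.4 rad back to the stations: on. Hard stops at both; no spring, stays where left; 1 to 2 N at the paddle moves it. Which toggle is in which column varies
- foot_b (a point): pivot of toggle b, 41 mm above the bench, on its 62 x 32 mm mounting plate; axes as the stirrer's. Its station disc (46 mm across, top 38 mm above the bench) lies straight along +x, 105 or 150 mm away, joined by an engraved line
- toggle_c (a joint): toggle c: black paddle 14 mm wide, 10 mm thick, upper 40 mm of a lever reaching 75 mm above its pivot, on a 9 mm stem. 0 = leaning 0.4 rad towards the robot (stirrer's -x): off. 0.8 = leaning 0.4 rad back to the stations: on. Hard stops at both; no spring, stays where left; 1 to 2 N at the paddle moves it. Which toggle is in which column varies
- foot_c (a point): pivot of toggle c, 41 mm above the bench, on its 62 x 32 mm mounting plate; axes as the stirrer's. Its station disc (46 mm across, top 38 mm above the bench) lies straight along +x, 105 or 150 mm away, joined by an engraved line
- toggle_d (a joint): toggle d: black paddle 14 mm wide, 10 mm thick, upper 40 mm of a lever reaching 75 mm above its pivot, on a 9 mm stem. 0 = leaning 0.4 rad towards the robot (stirrer's -x): off. 0.8 = leaning 0.4 rad back to the stations: on. Hard stops at both; no spring, stays where left; 1 to 2 N at the paddle moves it. Which toggle is in which column varies
- foot_d (a point): pivot of toggle d, 41 mm above the bench, on its 62 x 32 mm mounting plate; axes as the stirrer's. Its station disc (46 mm across, top 38 mm above the bench) lies straight along +x, 105 or 150 mm away, joined by an engraved line
- toggle_e (a joint): toggle e: black paddle 14 mm wide, 10 mm thick, upper 40 mm of a lever reaching 75 mm above its pivot, on a 9 mm stem. 0 = leaning 0.4 rad towards the robot (stirrer's -x): off. 0.8 = leaning 0.4 rad back to the stations: on. Hard stops at both; no spring, stays where left; 1 to 2 N at the paddle moves it. Which toggle is in which column varies
- foot_e (a point): pivot of toggle e, 41 mm above the bench, on its 62 x 32 mm mounting plate; axes as the stirrer's. Its station disc (46 mm across, top 38 mm above the bench) lies straight along +x, 105 or 150 mm away, joined by an engraved line
- start_key (a joint): travel of the start key: 0 up, 0.006 m fully down; springs back, about 5 N fully down
- start_key_top (a point): middle of the top of the start key, a round grey push button 32 mm across at the right end of the toggle row, 59 mm from the last toggle; pressed straight down
- bottle_a: small white reagent bottle, 42 mm across, 78 mm high, standing loose on one of the station discs; origin in the middle of its underside, z up
- bottle_b: small brown reagent bottle, 44 mm across, 85 mm high, standing loose on another station disc; origin in the middle of its underside, z up
- spare_bottle: brown reagent bottle, 52 mm across, 102 mm high, on the bench left of the stirrer, not on a station; origin in the middle of its underside
- flask: foil-wrapped flask, 62 mm across, 84 mm high, on the bench right of the stirrer; origin in the middle of its underside
There are look-alikes about, which are no part of the job. What is shaped like the bottle_a but green or purple is not meant.

How it is judged:
On the way, in this order (a step that is already met when the one before it is completed fails the run):
1. every toggle is set: on (over 0.65) at stations with a bottle, off (under 0.15) at empty ones ((((y of bottle_a in the frame of foot_a between -0.019 and 0.019 m or y of bottle_b in the frame of foot_a between -0.019 and 0.019 m) and value of joint toggle_a above 0.65 rad) or ((y of bottle_a in the frame of foot_a below -0.019 m or y of bottle_a in the frame of foot_a above 0.019 m) and (y of bottle_b in the frame of foot_a below -0.019 m or y of bottle_b in the frame of foot_a above 0.019 m) and value of joint toggle_a below 0.15 rad)) and (((y of bottle_a in the frame of foot_b between -0.019 and 0.019 m or y of bottle_b in the frame of foot_b between -0.019 and 0.019 m) and value of joint toggle_b above 0.65 rad) or ((y of bottle_a in the frame of foot_b below -0.019 m or y of bottle_a in the frame of foot_b above 0.019 m) and (y of bottle_b in the frame of foot_b below -0.019 m or y of bottle_b in the frame of foot_b above 0.019 m) and value of joint toggle_b below 0.15 rad)) and (((y of bottle_a in the frame of foot_c between -0.019 and 0.019 m or y of bottle_b in the frame of foot_c between -0.019 and 0.019 m) and value of joint toggle_c above 0.65 rad) or ((y of bottle_a in the frame of foot_c below -0.019 m or y of bottle_a in the frame of foot_c above 0.019 m) and (y of bottle_b in the frame of foot_c below -0.019 m or y of bottle_b in the frame of foot_c above 0.019 m) and value of joint toggle_c below 0.15 rad)) and (((y of bottle_a in the frame of foot_d between -0.019 and 0.019 m or y of bottle_b in the frame of foot_d between -0.019 and 0.019 m) and value of joint toggle_d above 0.65 rad) or ((y of bottle_a in the frame of foot_d below -0.019 m or y of bottle_a in the frame of foot_d above 0.019 m) and (y of bottle_b in the frame of foot_d below -0.019 m or y of bottle_b in the frame of foot_d above 0.019 m) and value of joint toggle_d below 0.15 rad)) and (((y of bottle_a in the frame of foot_e between -0.019 and 0.019 m or y of bottle_b in the frame of foot_e between -0.019 and 0.019 m) and value of joint toggle_e above 0.65 rad) or ((y of bottle_a in the frame of foot_e below -0.019 m or y of bottle_a in the frame of foot_e above 0.019 m) and (y of bottle_b in the frame of foot_e below -0.019 m or y of bottle_b in the frame of foot_e above 0.019 m) and value of joint toggle_e below 0.15 rad))), for 0.2 s.
2. the start key is pressed at least 4 mm down (value of joint start_key above 0.004 m), for 0.05 s.
At the end, for the whole second after the job is handed in: toggles at stations with a bottle are on (over 0.65 rad), all others off (under 0.15 rad); the start key is up again (under 1 mm); both bottles stand upright (within 0.1 rad) within 12 mm of where they stood (all of step 1 and distance of each of bottle_a, bottle_b from where it was at the start of the episode below 0.012 m and angle between each of bottle_a, bottle_b's own z axis and vertical below 0.1 rad and value of joint start_key below 0.001 m); the robot touches nothing.
It fails at once if a toggle that was already right is moved: one that is off at an empty station reaches 0.2, or one that is on at an occupied station drops below 0.6 (((y of bottle_a in the frame of foot_a between -0.019 and 0.019 m or y of bottle_b in the frame of foot_a between -0.019 and 0.019 m) and value of joint toggle_a below 0.6 rad) or ((y of bottle_a in the frame of foot_b between -0.019 and 0.019 m or y of bottle_b in the frame of foot_b between -0.019 and 0.019 m) and value of joint toggle_b below 0.6 rad) or ((y of bottle_a in the frame of foot_c below -0.019 m or y of bottle_a in the frame of foot_c above 0.019 m) and (y of bottle_b in the frame of foot_c below -0.019 m or y of bottle_b in the frame of foot_c above 0.019 m) and value of joint toggle_c above 0.2 rad) or ((y of bottle_a in the frame of foot_d below -0.019 m or y of bottle_a in the frame of foot_d above 0.019 m) and (y of bottle_b in the frame of foot_d below -0.019 m or y of bottle_b in the frame of foot_d above 0.019 m) and value of joint toggle_d above 0.2 rad) or ((y of bottle_a in the frame of foot_e below -0.019 m or y of bottle_a in the frame of foot_e above 0.019 m) and (y of bottle_b in the frame of foot_e below -0.019 m or y of bottle_b in the frame of foot_e above 0.019 m) and value of joint toggle_e above 0.2 rad)).
It fails at once if a bottle on the stirrer is moved more than 12 mm or tipped more than 0.3 rad (distance of any of bottle_a, bottle_b from where it was at the start of the episode above 0.012 m or angle between any of bottle_a, bottle_b's own z axis and vertical above 0.3 rad).
It fails at once if the spare bottle or the flask is moved more than 20 mm (distance of any of spare_bottle, flask from where it was at the start of the episode above 0.02 m).
It also fails if it takes over 56 s, if anything falls off the work surface, if the arm or the gripper's body presses on something with over 40 N, if the wrist force passes 120 N, or if a joint passes its speed limit or range.

## Robot

A 6-joint arm with a two-finger parallel gripper is mounted at the origin on a cart in front of the work surface, level with it; the furniture and walls round the work are solid. World frame = base frame: x ahead of the robot, y to its left, z up, the work surface at z = 0. Lengths are in m, angles in rad, forces in N, time in s.
With the tool pointing down it reaches from about 0.35 to 0.725 m from the base axis. Payload 4.3 kg.
Tool frame: the origin (TCP) lies midway between the tips of the shut fingers; the grasp point (between the pads) lies 19 mm behind it; z points along the fingers, y is the line along which they close (so a half turn about z gives the same grasp; the last joint's range is limited). The gripper opens to 85 mm and grips with 20 to 120 N. Pads are 22 mm wide; open, the fingers measure 114 mm over their backs; the gripper's body (76 mm by 85 mm) begins 54 mm behind the grasp point. The pads swing forward as they close: fully open they stand 13 mm farther back than shut.
Start: joints at [1.107, 0.377, 0.081, 1.274, 0, 1.46], TCP at [0.199, 0.539, 0.231] pointing down, gripper open.
Joint ranges: [-2.72, 2.72], [-0.84, 1.66], [-1.02, 1.22], [-1.77, 2.12], [-1.37, 1.28], [-3.14, 3.14]. Speed limits (rad/s): [2.57, 2.57, 3.14, 3.14, 3.14, 3.14].

## Interface

Orientations are given as a unit quaternion [x, y, z, w].
In Python, from bench import robot, cams gives the robot as it stands. The module is installed in compiled form; this text tells all that it offers.
- The arm moves only by the shell command python3 -m crank 'ROWS' [FORCE]. ROWS is JSON, a list of rows, each an object with "dr": the turn, a rotation vector about the tool's x, y, z normalised to -1 to 1, where 1 is pi rad, a list of three; "delta_pos": the shift along the tool's x, y, z normalised to -1 to 1, where 1 is 20 cm, a list of three; "gripper": the opening, from 0 (shut) to 1 (fully open). In form: [{"dr": [ax, ay, az], "delta_pos": [tx, ty, tz], "gripper": gripper}, ...]. A call has 1 to 12 rows; each row shifts and turns the commanded pose from where the row before left it, along the tool's axes as they then stand; what a row does not reach is not made up. A row lasts 1/12 s, in which the tool goes at most 41.7 mm and 7.16 degrees, less where a joint would pass 70% of its speed; a pose out of reach is approached as far as the arm can. A call with a number of a shift or a turn outside -1 to 1 is refused whole. A call with a gripper value outside its range is refused whole. The fingers move at their own pace and stop on an object; FORCE is the grip in N (left out, the last holds). Time passes only in rows, so rows that do not move let the fingers close. It gives the time, the measured TCP pose, the force, the opening and the grip force at its end, in the units of the state.
- robot.state(): the state, without advancing time (a new reading comes with each control period).
- cams.capture(name): name is "scene" or "top" or "wrist"; returns the picture (420x560x3 uint8, red, green, blue); there is no depth.
- cams.camera_params(name): a dict with "fov_y" (degrees; the focal length in pixels is half the picture's height over the tangent of half this angle, whatever the lens; pixels are square), "cx", "cy" (the principal point, pixels), "distortion" ([k1, k2, p1, p2, k3] as OpenCV has them; the pictures are not rectified), "origin" and "rotation" of the camera in the world. Camera axes: x right, y down, z forward; pixel columns grow to the right and rows downward; lengths in m; the calibration is good to about 2 mm. A picture is of the moment at which its call begins: read the wrist's pose just before it. camera_params takes no time and is no camera call; for the wrist camera it gives the pose at the moment of the call.
- robot.close_job(): hands the job in; it is judged then, once.
The state is a dict: "time": time; "q": joint angles; "joint_vel": joint speeds; "effort": joint torques, N m; "ee_pos": TCP position; "orientation": TCP orientation; "force": force on the tool from outside, world axes, zero at the start; "wrist_torque": the same for the moment, N m; "grip_width": opening from 0.0 (shut) to 1.0 (fully open); "gripper_force": force on a finger pad.
Only numpy, scipy, OpenCV 4.12 (cv2) and the standard library are available. Lean on these libraries where they do the work, as an engineer would, in place of code of your own. Each camera call takes 0.05 s, during which the arm holds its last target. There are 200 camera calls.

## Working session

There is one attempt and no reset: what is moved stays moved. The work goes in short steps, Python scripts to look and compute and a shell command to move; the robot and the scene stay as the last step left them, time stands still between calls to the robot, and variables do not carry over. Pictures are saved under pics/ and viewed, at most 10 in all, crops included, and the job is handed in when it is done.

```bash
mkdir -p pics
python3 - <<'E'
from bench import robot,cams
import cv2,json
s=robot.state();print(s)
for n in("scene","top"):
    im=cams.capture(n);cv2.imwrite(f"pics/{n}0.png",im[:,:,::-1]);print(n,cams.camera_params(n))
E
```

```text
{'time': 0.0, 'q': array([1.10669193e+00, 3.78045966e-01, 7.96489189e-02, 1.27440150e+00,
       3.18894972e-05, 1.46051782e+00]), 'joint_vel': array([ 0.00044056,  0.00188008,  0.00158223,  0.00085196, -0.00142083,
       -0.00023012]), 'effort': array([-1.58919182e-03, -4.63597941e+01,  2.69877255e+01,  2.05876690e-02,
       -1.30762382e-04,  8.68045220e-06]), 'ee_pos': array([0.19891444, 0.53881105, 0.23037955]), 'orientation': array([ 1.75991473e-01,  9.84391182e-01, -9.55589408e-04, -2.98865398e-04]), 'force': array([ 0.47559641,  1.35439179, -0.14596992]), 'wrist_torque': array([-0.05052455, -0.00683594,  0.00073924]), 'gripper_force': 0.0, 'grip_width': 1.0018311945330864}
scene {'fov_y': 43.91792009863262, 'cx': 274.65024131527065, 'cy': 206.55826569515136, 'distortion': array([-0.01816047,  0.        ,  0.        ,  0.        ,  0.        ]), 'origin': array([-0.27507883, -0.42340562,  1.03127518]), 'rotation': array([ 0.80004084, -0.46380586,  0.19115708, -0.32905586])}
top {'fov_y': 45.523620026029676, 'cx': 278.568873422934, 'cy': 213.90973806581968, 'distortion': array([0.02353064, 0.        , 0.        , 0.        , 0.        ]), 'origin': array([0.46857887, 0.04308985, 1.24134058]), 'rotation': array([ 0.71487843, -0.69845494,  0.02315496, -0.02394516])}
```

View pics/top0.png

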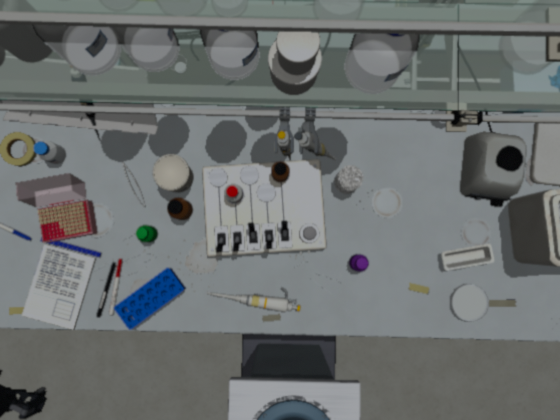

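View pics/scene0.png

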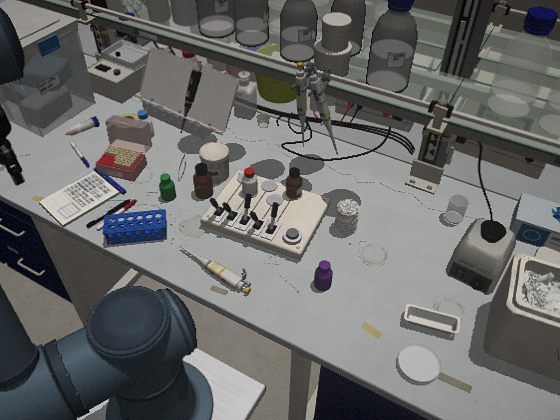

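The top view shows the stirrer at about px (205–325, 160–257). The toggles are near y≈235, the white bottle (red cap) is at (233,192), the brown one at (280,172) and the start key at (309,233). I'll enlarge both views.

Run:
```python
import cv2
a=cv2.imread("pics/top0.png")[150:265,195:335];cv2.imwrite("pics/topc.png",cv2.resize(a,None,fx=5,fy=5,interpolation=cv2.INTER_CUBIC))
a=cv2.imread("pics/scene0.png")[160:260,195:335];cv2.imwrite("pics/scenec.png",cv2.resize(a,None,fx=5.5,fy=5.5,interpolation=cv2.INTER_CUBIC))
```

```text
(no output)
```

View pics/topc.png

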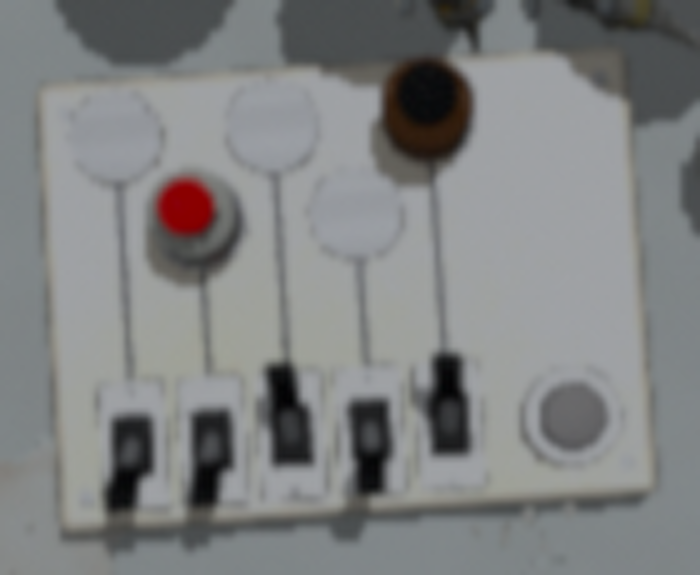

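View pics/scenec.png

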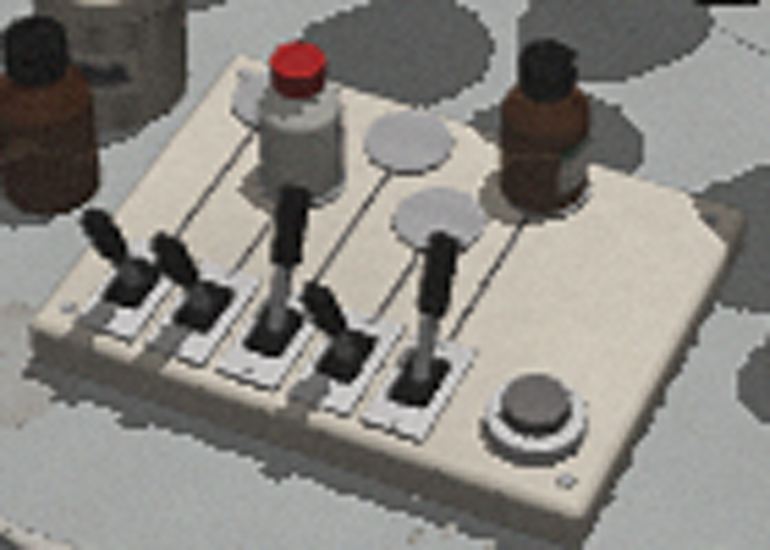

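Columns 1–5 read off, off, on, off, on, with bottles at 2 and 5. So toggle 2 has to go on and toggle 3 off. Next I fit the stirrer pose from the points I read off both crops.

```bash
cat > h.py <<'E'
import numpy as np,cv2
from scipy.spatial.transform import Rotation as R
from bench import robot,cams
def proj(n,P):
    c=cams.camera_params(n);f=210/np.tan(np.radians(c["fov_y"])/2)
    K=np.array([[f,0,c["cx"]],[0,f,c["cy"]],[0,0,1]])
    M=R.from_quat(c["rotation"]).as_matrix().T
    return cv2.projectPoints(np.float64(P).reshape(-1,1,3),cv2.Rodrigues(M)[0],-M@c["origin"],K,c["distortion"])[0][:,0]
def rz(a): return R.from_euler('z',a).as_matrix()
def world(p,q): return np.asarray(q)@rz(p[2]).T+[p[0],p[1],0]
E
cat > fit.py <<'E'
from h import *
from scipy.optimize import least_squares
Y=np.array([106,68,30,-8,-46])/1e3
d=lambda i:[.03 if i%2 else .075,Y[i],.038]
p=lambda i:[-.075,Y[i],.043]
top=[(d(0),117,135),(d(2),273,125),(d(3),357,213)]+[(p(i),*v) for i,v in enumerate([(132,445),(212,440),(291,432),(371,428),(450,423)])]
sc=[(d(2),408,141),(d(3),437,218)]+[(p(i),*v) for i,v in enumerate([(131,280),(203,305),(272,332),(346,355),(418,378)])]
def obs(l,s,o): return (np.array([t[1:] for t in l])+.5)/s-.5+o
def pts(l): return np.array([t[0] for t in l])
ot=obs(top,5,[195,150]);os_=obs(sc,5.5,[195,160])
def res(x,w=(1,1)): return np.r_[w[0]*(proj("top",world(x,pts(top)))-ot).ravel(),w[1]*(proj("scene",world(x,pts(sc)))-os_).ravel()]
for w in((1,0),(0,1),(1,1)):
    s=least_squares(res,[.5,.05,0],args=(w,));print(w,s.x.round(4),np.abs(s.fun).max())
x=s.x;print(s.fun.reshape(-1,2).round(1).tolist())
# key top height from both views
k=[((573+.5)/5-.5+195,(415+.5)/5-.5+150),((536+.5)/5.5-.5+195,(402+.5)/5.5-.5+160)]
f=lambda q:np.r_[proj("top",q)[0]-k[0],proj("scene",q)[0]-k[1]]
s=least_squares(f,world(x,[-.075,-.105,.045]));print("key",s.x,np.abs(s.fun).max(),"expected",world(x,[-.075,-.105,.045]))
for n,q in dict(pre2=[-.137,.068,.085],on2=[-.073,.068,.085],pre3=[-.01,.03,.085],key=[-.075,-.110,.07]).items(): print(n,world(x,q).round(4))
Rt=R.from_quat(robot.state()["orientation"]).as_matrix();print(Rt.round(3))
np.save("pose.npy",x)
E
python3 fit.py
```

```text
(1, 0) [0.5706 0.0823 0.0883] 0.36934574161981004
(0, 1) [0.5719 0.0846 0.0901] 0.4782748960753054
(1, 1) [0.5708 0.083  0.088 ] 0.6744839427227305
[[-0.5, -0.1], [-0.3, -0.1], [-0.3, -0.3], [-0.2, -0.3], [-0.3, -0.3], [-0.2, 0.3], [-0.4, 0.0], [-0.3, 0.0], [0.2, 0.4], [0.5, 0.7], [0.5, 0.7], [0.1, 0.5], [0.4, -0.0], [0.1, 0.3], [0.3, 0.7]]
key [ 0.50494653 -0.02810026  0.05671436] 0.024320234352387615 expected [ 0.50534908 -0.02815626  0.045     ]
pre2 [0.4284 0.1387 0.085 ]
on2 [0.4921 0.1444 0.085 ]
pre3 [0.5582 0.112  0.085 ]
key [ 0.5058 -0.0331  0.07  ]
[[-0.938  0.346 -0.001]
 [ 0.346  0.938 -0.002]
 [ 0.    -0.002 -1.   ]]
```

```bash
python3 -m crank '[{"dr":[0,0,-0.0351],"delta_pos":[0,0,0],"gripper":0},{"dr":[0,0,-0.0351],"delta_pos":[0,0,0],"gripper":0},{"dr":[0,0,-0.0351],"delta_pos":[0,0,0],"gripper":0},{"dr":[0,0,-0.0351],"delta_pos":[0,0,0],"gripper":0},{"dr":[0,0,0],"delta_pos":[0,0,0],"gripper":0}]' 20
cat > rel.py <<'E'
from h import *
x=np.load("pose.npy");s=robot.state();Rt=R.from_quat(s["orientation"]).as_matrix()
print("t",s["time"].__round__(2),"tcp in stirrer mm",((s["ee_pos"]-[x[0],x[1],0])@rz(x[2])*1e3).round(1),"yaw err deg",np.degrees(np.arctan2(Rt[1,1],Rt[0,1])-np.pi/2-x[2]).round(2),"tool z",Rt[:,2].round(3),"F",(s["force"]@rz(x[2])).round(1),"grip",s["grip_width"].__round__(2),"q",s["q"].round(2))
E
python3 rel.py
```

```text
time: 0.52
ee_pos: [0.199, 0.5391, 0.2308]
orientation: [-0.044, 0.999, -0.001, -0.0]
force: [0.4, 0.4, 0.0]
grip_width: 0.297
gripper_force: 0.0
t 0.52 tcp in stirrer mm [-330.3  486.9  230.8] yaw err deg 0.06 tool z [-0.001 -0.001 -1.   ] F [0.4 0.4 0. ] grip 0.3 q [ 1.11  0.38  0.08  1.27 -0.    1.02]
```

```bash
python3 -m crank '[{"dr":[0,0,0],"delta_pos":[-0.0806,-0.1746,0],"gripper":0},{"dr":[0,0,0],"delta_pos":[-0.0806,-0.1746,0],"gripper":0},{"dr":[0,0,0],"delta_pos":[-0.0806,-0.1746,0],"gripper":0},{"dr":[0,0,0],"delta_pos":[-0.0806,-0.1746,0],"gripper":0},{"dr":[0,0,0],"delta_pos":[-0.0806,-0.1746,0],"gripper":0},{"dr":[0,0,0],"delta_pos":[-0.0806,-0.1746,0],"gripper":0},{"dr":[0,0,0],"delta_pos":[-0.0806,-0.1746,0],"gripper":0},{"dr":[0,0,0],"delta_pos":[-0.0806,-0.1746,0],"gripper":0},{"dr":[0,0,0],"delta_pos":[-0.0806,-0.1746,0],"gripper":0},{"dr":[0,0,0],"delta_pos":[-0.0806,-0.1746,0],"gripper":0},{"dr":[0,0,0],"delta_pos":[-0.0806,-0.1746,0],"gripper":0},{"dr":[0,0,0],"delta_pos":[-0.0806,-0.1746,0],"gripper":0}]' >/dev/null
python3 -m crank '[{"dr":[0,0,0],"delta_pos":[0,0,0],"gripper":0},{"dr":[0,0,0],"delta_pos":[0,0,0],"gripper":0}]' >/dev/null; python3 rel.py
```

```text
t 1.68 tcp in stirrer mm [-136.4   66.5  231. ] yaw err deg -0.44 tool z [-0.001  0.    -1.   ] F [-0.6  0.8  0.3] grip -0.01 q [ 0.17  0.13 -0.25  1.19  0.    0.09]
```

```bash
python3 rel.py
python3 - <<'E'
from h import *
x=np.load("pose.npy")
im=cams.capture("wrist")[:,:,::-1].copy()
Y=[106,68,30,-8,-46];on=[0,0,1,0,1]
P=[[-.075+(.0292 if o else -.0292),y/1e3,.110] for y,o in zip(Y,on)]+[[-.075,-.105,.057]]
for u in proj("wrist",world(x,P)): 
    if np.all(np.abs(u)<900): cv2.drawMarker(im,tuple(int(round(a)) for a in u),(0,0,255),0,10,1)
cv2.imwrite("pics/w1.png",im)
E
```

```text
t 1.68 tcp in stirrer mm [-136.4   66.5  231. ] yaw err deg -0.44 tool z [-0.001  0.    -1.   ] F [-0.6  0.8  0.3] grip -0.01 q [ 0.17  0.13 -0.25  1.19  0.    0.09]
```

View pics/w1.png

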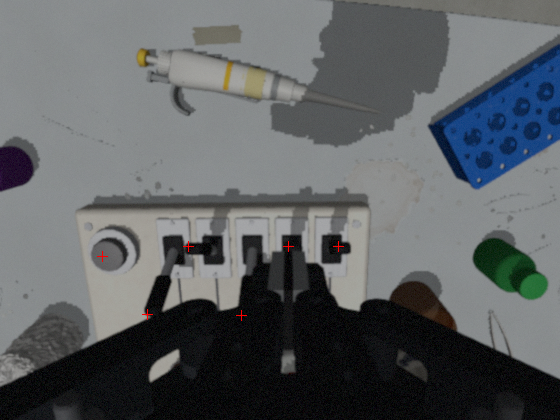

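The wrist view shows all five toggles in the state I expected. The projected marks sit a few pixels off: the key mark is at (102,257) and the key itself near (108,253). I'll enlarge to quantify that.

Run:
```python
import cv2
a=cv2.imread("pics/w1.png")[200:330,75:380];cv2.imwrite("pics/w1c.png",cv2.resize(a,None,fx=2.6,fy=2.6,interpolation=cv2.INTER_CUBIC))
from h import *
print(cams.camera_params("wrist"))
x=np.load("pose.npy")
print(proj("wrist",world(x,[[-.075,y/1e3,.043] for y in(106,68,30,-8,-46)]+[[-.11,.135,.035],[-.11,-.155,.035]])).round(0).tolist())
```

```text
{'fov_y': 59.25914377619086, 'cx': 287.9001416221665, 'cy': 208.92928452295067, 'distortion': array([-0.04577391,  0.        ,  0.        ,  0.        ,  0.        ]), 'origin': array([0.36202411, 0.13340996, 0.37320155]), 'rotation': array([0.67128344, 0.72971231, 0.09568267, 0.08799609])}
[[328.0, 250.0], [288.0, 250.0], [248.0, 250.0], [209.0, 250.0], [169.0, 250.0], [358.0, 212.0], [58.0, 213.0]]
```

View pics/w1c.png

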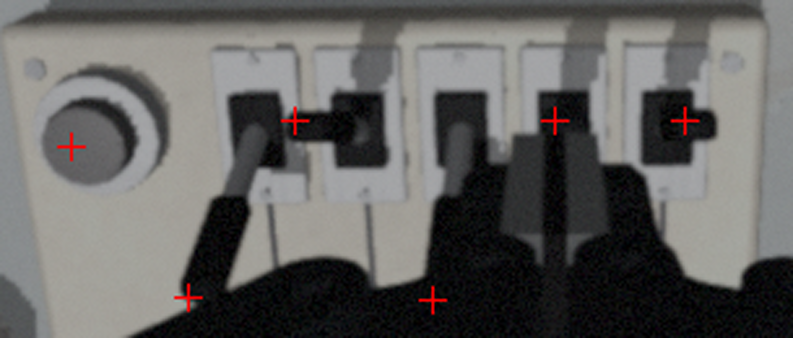

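Column housings appear about +4 px (about 3 mm in +y) from the prediction, with x agreeing. I'll set the pose y to a compromise of 0.085, which is well inside the clearance, and go down in front of toggle 2.

```bash
python3 -c "
import numpy as np;x=np.load('pose.npy');x[1]=.085;np.save('pose.npy',x)"
python3 -m crank '[{"dr":[0,0,-0.0024],"delta_pos":[0.01,0.017,0.14],"gripper":0},{"dr":[0,0,0],"delta_pos":[0,0,0.15],"gripper":0},{"dr":[0,0,0],"delta_pos":[0,0,0.15],"gripper":0},{"dr":[0,0,0],"delta_pos":[0,0,0.15],"gripper":0},{"dr":[0,0,0],"delta_pos":[0,0,0.14],"gripper":0},{"dr":[0,0,0],"delta_pos":[0,0,0],"gripper":0},{"dr":[0,0,0],"delta_pos":[0,0,0],"gripper":0}]' >/dev/null; python3 rel.py
```

```text
t 2.32 tcp in stirrer mm [-141.5   70.7   84.5] yaw err deg 0.49 tool z [-0.004 -0.    -1.   ] F [0.4 0.7 0.3] grip 0.0 q [ 0.18  0.23 -0.52  0.82  0.    0.09]
```

```bash
python3 -m crank '[{"dr":[0,0,0],"delta_pos":[-0.05,-0.012,0],"gripper":0},{"dr":[0,0,0],"delta_pos":[-0.05,0,0],"gripper":0},{"dr":[0,0,0],"delta_pos":[-0.05,0,0],"gripper":0},{"dr":[0,0,0],"delta_pos":[-0.05,0,0],"gripper":0},{"dr":[0,0,0],"delta_pos":[-0.05,0,0],"gripper":0},{"dr":[0,0,0],"delta_pos":[-0.05,0,0],"gripper":0},{"dr":[0,0,0],"delta_pos":[0,0,0],"gripper":0}]' >/dev/null; python3 rel.py
```

```text
t 2.9 tcp in stirrer mm [-75.   67.5  86.7] yaw err deg 0.34 tool z [ 0.004  0.001 -1.   ] F [0.3 0.1 0.3] grip 0.0 q [ 0.16  0.34 -0.37  0.86  0.    0.07]
```

```bash
python3 -m crank '[{"dr":[0,0,0],"delta_pos":[0,0,0],"gripper":0},{"dr":[0,0,0],"delta_pos":[0,0,0],"gripper":0}]' >/dev/null; python3 rel.py; python3 -m crank '[{"dr":[0,0,0],"delta_pos":[-0.01,0,0],"gripper":0},{"dr":[0,0,0],"delta_pos":[0,0,0],"gripper":0}]' >/dev/null; python3 rel.py;python3 -m crank '[{"dr":[0,0,0],"delta_pos":[-0.01,0,0],"gripper":0},{"dr":[0,0,0],"delta_pos":[0,0,0],"gripper":0}]' >/dev/null; python3 rel.py
```

```text
t 3.07 tcp in stirrer mm [-78.3  67.6  85.9] yaw err deg 0.38 tool z [ 0.001  0.    -1.   ] F [-0.5 -0.6 -0.3] grip -0.0 q [ 0.17  0.34 -0.37  0.86  0.    0.07]
t 3.23 tcp in stirrer mm [-76.8  67.6  85.6] yaw err deg 0.39 tool z [ 0.001  0.    -1.   ] F [-0.7 -0.4 -0.4] grip 0.01 q [ 0.17  0.34 -0.37  0.86  0.    0.07]
t 3.4 tcp in stirrer mm [-75.   67.6  85.4] yaw err deg 0.39 tool z [ 0.  0. -1.] F [-0.6 -0.4 -0.2] grip 0.0 q [ 0.16  0.35 -0.36  0.86  0.    0.07]
```

```bash
for i in 1 2 3; do :; done; python3 -m crank '[{"dr":[0,0,0],"delta_pos":[-0.01,0,0],"gripper":0},{"dr":[0,0,0],"delta_pos":[0,0,0],"gripper":0}]' >/dev/null; python3 rel.py; python3 -m crank '[{"dr":[0,0,0],"delta_pos":[-0.01,0,0],"gripper":0},{"dr":[0,0,0],"delta_pos":[0,0,0],"gripper":0}]' >/dev/null; python3 rel.py
python3 - <<'E'
from h import *
x=np.load("pose.npy")
ims=[]
for n,(r0,r1,c0,c1) in dict(scene=(160,260,195,335),top=(150,265,195,335)).items():
    a=cams.capture(n)[r0:r1,c0:c1,::-1];ims.append(cv2.resize(a,(400,int(400*a.shape[0]/a.shape[1])),interpolation=cv2.INTER_CUBIC)[:280])
cv2.imwrite("pics/chk.png",np.hstack(ims))
E
```

```text
t 3.57 tcp in stirrer mm [-73.4  67.6  85.1] yaw err deg 0.39 tool z [-0.001  0.    -1.   ] F [-0.9  0.7  0. ] grip 0.0 q [ 0.16  0.35 -0.36  0.87  0.    0.07]
t 3.73 tcp in stirrer mm [-71.2  67.6  85.1] yaw err deg 0.39 tool z [-0.001  0.    -1.   ] F [-1.2  0.   0.2] grip -0.0 q [ 0.16  0.35 -0.35  0.87  0.    0.07]
```

View pics/chk.png

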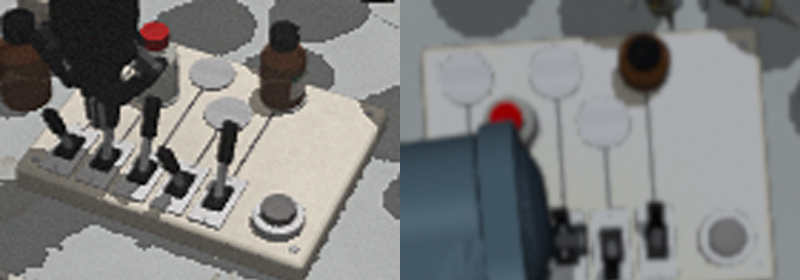

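Toggle 2 is being pushed back and no neighbours are disturbed. I'll carry on in small steps until the hard stop shows in the force.

```bash
python3 -m crank '[{"dr":[0,0,0],"delta_pos":[-0.01,0,0],"gripper":0},{"dr":[0,0,0],"delta_pos":[0,0,0],"gripper":0}]' >/dev/null; python3 rel.py; python3 -m crank '[{"dr":[0,0,0],"delta_pos":[-0.01,0,0],"gripper":0},{"dr":[0,0,0],"delta_pos":[0,0,0],"gripper":0}]' >/dev/null; python3 rel.py
```

```text
t 4.0 tcp in stirrer mm [-69.3  67.6  85.1] yaw err deg 0.39 tool z [-0.001  0.    -1.   ] F [-1.6  0.  -0.2] grip -0.0 q [ 0.16  0.36 -0.35  0.87  0.    0.07]
t 4.17 tcp in stirrer mm [-69.   67.6  84.9] yaw err deg 0.4 tool z [-0.004 -0.    -1.   ] F [-6.2  0.6  2.4] grip 0.0 q [ 0.16  0.36 -0.34  0.87  0.    0.07]
```

Hard stop reached: the force is -6.2 N and x no longer advances, so toggle 2 is on. Now back off, lift, and move to behind toggle 3.

```bash
python3 -m crank '[{"dr":[0,0,0],"delta_pos":[0.06,0,0],"gripper":0},{"dr":[0,0,0],"delta_pos":[0.06,0,0],"gripper":0},{"dr":[0,0,0],"delta_pos":[0,0,-0.11],"gripper":0},{"dr":[0,0,0],"delta_pos":[0,0,-0.11],"gripper":0},{"dr":[0,0,0],"delta_pos":[0,0,-0.11],"gripper":0},{"dr":[0,0,0],"delta_pos":[0,0,0],"gripper":0},{"dr":[0,0,0],"delta_pos":[-0.1,-0.047,0],"gripper":0},{"dr":[0,0,0],"delta_pos":[-0.1,-0.047,0],"gripper":0},{"dr":[0,0,0],"delta_pos":[-0.1,-0.047,0],"gripper":0},{"dr":[0,0,0],"delta_pos":[-0.1,-0.047,0],"gripper":0},{"dr":[0,0,0],"delta_pos":[0,0,0],"gripper":0},{"dr":[0,0,0],"delta_pos":[0,0,0],"gripper":0}]' >/dev/null; python3 rel.py; python3 -m crank '[{"dr":[0,0,0],"delta_pos":[0,0,0],"gripper":0},{"dr":[0,0,0],"delta_pos":[0,0,0],"gripper":0}]' >/dev/null; python3 rel.py
```

```text
t 5.17 tcp in stirrer mm [ -9.6  29.9 150.9] yaw err deg 0.33 tool z [ 0.001  0.    -1.   ] F [ 0.8  0.1 -0.4] grip -0.0 q [ 0.09  0.4  -0.09  1.07  0.   -0.  ]
t 5.33 tcp in stirrer mm [-11.7  30.8 151.1] yaw err deg 0.42 tool z [-0.001  0.    -1.   ] F [-0.9  0.2  0.4] grip 0.0 q [ 0.09  0.4  -0.1   1.08  0.   -0.  ]
```

```bash
python3 -m crank '[{"dr":[0,0,0],"delta_pos":[0,0,0.066],"gripper":0},{"dr":[0,0,0],"delta_pos":[0,0,0.066],"gripper":0},{"dr":[0,0,0],"delta_pos":[0,0,0.066],"gripper":0},{"dr":[0,0,0],"delta_pos":[0,0,0.066],"gripper":0},{"dr":[0,0,0],"delta_pos":[0,0,0.066],"gripper":0},{"dr":[0,0,0],"delta_pos":[0,0,0],"gripper":0},{"dr":[0,0,0],"delta_pos":[0,0,0],"gripper":0},{"dr":[0,0,0],"delta_pos":[0,0,0],"gripper":0}]' >/dev/null; python3 rel.py
```

```text
t 6.0 tcp in stirrer mm [-10.8  30.7  86.1] yaw err deg 0.42 tool z [ 0.001  0.    -1.   ] F [ 0.5 -0.1  0.8] grip -0.0 q [ 0.09  0.45 -0.2   0.92  0.   -0.  ]
```

```bash
python3 -m crank '[{"dr":[0,0,0],"delta_pos":[0.0475,0,0],"gripper":0},{"dr":[0,0,0],"delta_pos":[0.0475,0,0],"gripper":0},{"dr":[0,0,0],"delta_pos":[0.0475,0,0],"gripper":0},{"dr":[0,0,0],"delta_pos":[0.0475,0,0],"gripper":0},{"dr":[0,0,0],"delta_pos":[0.0475,0,0],"gripper":0},{"dr":[0,0,0],"delta_pos":[0.0475,0,0],"gripper":0},{"dr":[0,0,0],"delta_pos":[0,0,0],"gripper":0},{"dr":[0,0,0],"delta_pos":[0,0,0],"gripper":0}]' >/dev/null; python3 rel.py; python3 -m crank '[{"dr":[0,0,0],"delta_pos":[0.015,0,0],"gripper":0},{"dr":[0,0,0],"delta_pos":[0,0,0],"gripper":0}]' >/dev/null; python3 rel.py; python3 -m crank '[{"dr":[0,0,0],"delta_pos":[0.01,0,0],"gripper":0},{"dr":[0,0,0],"delta_pos":[0,0,0],"gripper":0}]' >/dev/null; python3 rel.py
```

```text
t 6.67 tcp in stirrer mm [-67.2  30.1  86.4] yaw err deg 0.4 tool z [ 0.002  0.    -1.   ] F [-0.  -0.1 -0.4] grip 0.0 q [ 0.09  0.35 -0.36  0.86  0.   -0.  ]
t 6.83 tcp in stirrer mm [-70.1  30.   85.8] yaw err deg 0.39 tool z [ 0.001  0.    -1.   ] F [1.  0.3 0.8] grip 0.0 q [ 0.09  0.34 -0.37  0.86  0.   -0.  ]
t 7.0 tcp in stirrer mm [-72.5  30.   85.4] yaw err deg 0.39 tool z [ 0.  0. -1.] F [ 2.2  0.1 -0.1] grip -0.0 q [ 0.09  0.34 -0.37  0.86  0.   -0.  ]
```

```bash
python3 -m crank '[{"dr":[0,0,0],"delta_pos":[0.01,0,0],"gripper":0},{"dr":[0,0,0],"delta_pos":[0,0,0],"gripper":0}]' >/dev/null; python3 rel.py; python3 -m crank '[{"dr":[0,0,0],"delta_pos":[0.01,0,0],"gripper":0},{"dr":[0,0,0],"delta_pos":[0,0,0],"gripper":0}]' >/dev/null; python3 rel.py
```

```text
t 7.17 tcp in stirrer mm [-75.   30.   85.2] yaw err deg 0.39 tool z [-0. -0. -1.] F [ 0.8 -0.  -0.2] grip -0.0 q [ 0.09  0.33 -0.38  0.86  0.   -0.  ]
t 7.33 tcp in stirrer mm [-76.6  29.9  85.3] yaw err deg 0.39 tool z [ 0.001  0.    -1.   ] F [ 2.   0.5 -0.7] grip -0.0 q [ 0.09  0.33 -0.38  0.86  0.   -0.  ]
```

```bash
python3 -m crank '[{"dr":[0,0,0],"delta_pos":[0.01,0,0],"gripper":0},{"dr":[0,0,0],"delta_pos":[0,0,0],"gripper":0}]' >/dev/null; python3 rel.py
```

```text
t 7.5 tcp in stirrer mm [-77.   29.9  85.9] yaw err deg 0.39 tool z [ 0.004  0.    -1.   ] F [ 5.4  0.2 -1.5] grip 0.0 q [ 0.09  0.33 -0.39  0.85  0.   -0.  ]
```

Toggle 3 has hit its stop as well (5.4 N at x = -77). I'll back off, lift and go over the key, then check by picture.

```bash
python3 -m crank '[{"dr":[0,0,0],"delta_pos":[-0.06,0,0],"gripper":0},{"dr":[0,0,0],"delta_pos":[-0.06,0,0],"gripper":0},{"dr":[0,0,0],"delta_pos":[0,0,-0.11],"gripper":0},{"dr":[0,0,0],"delta_pos":[0,0,-0.11],"gripper":0},{"dr":[0,0,0],"delta_pos":[0,0,-0.11],"gripper":0},{"dr":[0,0,0],"delta_pos":[0,0,0],"gripper":0},{"dr":[0,0,0],"delta_pos":[0.02,-0.138,0],"gripper":0},{"dr":[0,0,0],"delta_pos":[0.02,-0.138,0],"gripper":0},{"dr":[0,0,0],"delta_pos":[0.02,-0.138,0],"gripper":0},{"dr":[0,0,0],"delta_pos":[0.02,-0.138,0],"gripper":0},{"dr":[0,0,0],"delta_pos":[0.02,-0.138,0],"gripper":0}]' >/dev/null;python3 -m crank '[{"dr":[0,0,0],"delta_pos":[0,0,0],"gripper":0},{"dr":[0,0,0],"delta_pos":[0,0,0],"gripper":0},{"dr":[0,0,0],"delta_pos":[0,0,0],"gripper":0}]' >/dev/null; python3 rel.py
python3 - <<'E'
from h import *
ims=[]
for n,(r0,r1,c0,c1) in dict(scene=(160,260,195,335),top=(150,265,195,335)).items():
    a=cams.capture(n)[r0:r1,c0:c1,::-1];ims.append(cv2.resize(a,(400,int(400*a.shape[0]/a.shape[1])),interpolation=cv2.INTER_CUBIC)[:280])
w=cams.capture("wrist")[:,:,::-1]
cv2.imwrite("pics/chk2.png",np.vstack([np.hstack(ims),cv2.copyMakeBorder(w[150:420],0,0,0,240,0)]))
E
```

```text
t 8.67 tcp in stirrer mm [ -74.7 -107.5  150.7] yaw err deg 0.37 tool z [-0.002  0.001 -1.   ] F [0.  0.2 0.4] grip 0.0 q [-0.18  0.28 -0.27  1.02  0.   -0.28]
```

View pics/chk2.png

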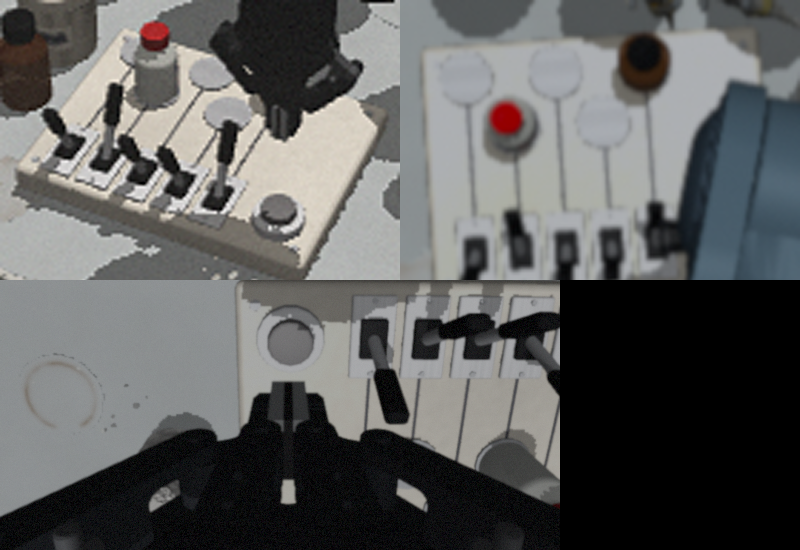

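Toggles now read off, on, off, off, on, the bottles are undisturbed, and the tool lines up with the key (px 290 against 288). The gripper's wings are wide along tool y, so I turn the tool 90° before pressing to clear toggle 5.

```bash
python3 -m crank '[{"dr":[0,0,0.038],"delta_pos":[0,0,0],"gripper":0},{"dr":[0,0,0.038],"delta_pos":[0,0,0],"gripper":0},{"dr":[0,0,0.038],"delta_pos":[0,0,0],"gripper":0},{"dr":[0,0,0.038],"delta_pos":[0,0,0],"gripper":0},{"dr":[0,0,0.038],"delta_pos":[0,0,0],"gripper":0},{"dr":[0,0,0.038],"delta_pos":[0,0,0],"gripper":0},{"dr":[0,0,0.038],"delta_pos":[0,0,0],"gripper":0},{"dr":[0,0,0.038],"delta_pos":[0,0,0],"gripper":0},{"dr":[0,0,0.038],"delta_pos":[0,0,0],"gripper":0},{"dr":[0,0,0.038],"delta_pos":[0,0,0],"gripper":0},{"dr":[0,0,0.038],"delta_pos":[0,0,0],"gripper":0},{"dr":[0,0,0.038],"delta_pos":[0,0,0],"gripper":0}]' >/dev/null; python3 -m crank '[{"dr":[0,0,0.038],"delta_pos":[0,0,0],"gripper":0},{"dr":[0,0,0],"delta_pos":[0,0,0],"gripper":0},{"dr":[0,0,0],"delta_pos":[0,0,0],"gripper":0}]' >/dev/null; python3 rel.py
```

```text
t 10.07 tcp in stirrer mm [ -73.9 -107.2  151.2] yaw err deg -88.28 tool z [-0.  0. -1.] F [-0.1 -0.3  0.9] grip -0.0 q [-0.18  0.28 -0.27  1.02  0.    1.27]
```

```bash
python3 -m crank '[{"dr":[0,0,0],"delta_pos":[0,0,0.085],"gripper":0},{"dr":[0,0,0],"delta_pos":[0,0,0.085],"gripper":0},{"dr":[0,0,0],"delta_pos":[0,0,0.085],"gripper":0},{"dr":[0,0,0],"delta_pos":[0,0,0.085],"gripper":0},{"dr":[0,0,0],"delta_pos":[0,0,0.05],"gripper":0},{"dr":[0,0,0],"delta_pos":[0,0,0.025],"gripper":0},{"dr":[0,0,0],"delta_pos":[0,0,0],"gripper":0},{"dr":[0,0,0],"delta_pos":[0,0,0],"gripper":0}]' >/dev/null; python3 rel.py; python3 -m crank '[{"dr":[0,0,0],"delta_pos":[0,0,0.02],"gripper":0},{"dr":[0,0,0],"delta_pos":[0,0,0],"gripper":0}]' >/dev/null; python3 rel.py;  python3 -m crank '[{"dr":[0,0,0],"delta_pos":[0,0,0.015],"gripper":0},{"dr":[0,0,0],"delta_pos":[0,0,0],"gripper":0}]' >/dev/null; python3 rel.py
```

```text
t 10.73 tcp in stirrer mm [ -73.6 -108.    68.7] yaw err deg -88.48 tool z [ 0.  0. -1.] F [ 0.2 -0.5  0.3] grip 0.0 q [-0.18  0.36 -0.4   0.82  0.    1.27]
t 10.9 tcp in stirrer mm [ -73.3 -108.2   64.7] yaw err deg -88.51 tool z [ 0.001 -0.    -1.   ] F [-0.2  0.5  0.2] grip 0.0 q [-0.18  0.36 -0.4   0.81  0.    1.27]
t 11.07 tcp in stirrer mm [ -73.8 -108.1   61.3] yaw err deg -88.52 tool z [ 0.  0. -1.] F [ 0.1  0.2 -0.5] grip -0.0 q [-0.18  0.36 -0.41  0.8   0.    1.27]
```

```bash
python3 -m crank '[{"dr":[0,0,0],"delta_pos":[0,0,0.015],"gripper":0},{"dr":[0,0,0],"delta_pos":[0,0,0],"gripper":0}]' >/dev/null; python3 rel.py;  python3 -m crank '[{"dr":[0,0,0],"delta_pos":[0,0,0.015],"gripper":0},{"dr":[0,0,0],"delta_pos":[0,0,0],"gripper":0}]' >/dev/null; python3 rel.py;  python3 -m crank '[{"dr":[0,0,0],"delta_pos":[0,0,0.012],"gripper":0},{"dr":[0,0,0],"delta_pos":[0,0,0],"gripper":0}]' >/dev/null; python3 rel.py
```

```text
t 11.23 tcp in stirrer mm [ -74.1 -108.    57.9] yaw err deg -88.53 tool z [-0.  0. -1.] F [ 0.8 -0.2 -0.3] grip 0.0 q [-0.18  0.37 -0.41  0.79  0.    1.27]
t 11.4 tcp in stirrer mm [ -73.7 -108.1   55.1] yaw err deg -88.53 tool z [ 0.  0. -1.] F [-0.7 -0.7  2.7] grip 0.01 q [-0.18  0.37 -0.41  0.79  0.    1.27]
t 11.57 tcp in stirrer mm [ -73.7 -108.1   52.9] yaw err deg -88.53 tool z [ 0. -0. -1.] F [-1.1 -0.2  4. ] grip -0.0 q [-0.18  0.37 -0.42  0.78  0.    1.27]
```

Contact came at about z = 57 mm and the spring force is rising. I'll press on to the stop.

```bash
python3 -m crank '[{"dr":[0,0,0],"delta_pos":[0,0,0.012],"gripper":0},{"dr":[0,0,0],"delta_pos":[0,0,0],"gripper":0}]' >/dev/null; python3 rel.py;  python3 -m crank '[{"dr":[0,0,0],"delta_pos":[0,0,0.01],"gripper":0},{"dr":[0,0,0],"delta_pos":[0,0,0],"gripper":0},{"dr":[0,0,0],"delta_pos":[0,0,0],"gripper":0}]' >/dev/null; python3 rel.py
```

```text
t 11.73 tcp in stirrer mm [ -73.7 -108.1   51. ] yaw err deg -88.53 tool z [ 0.001 -0.    -1.   ] F [-2.   0.5  5.8] grip -0.0 q [-0.18  0.38 -0.42  0.78 -0.    1.27]
t 11.98 tcp in stirrer mm [ -73.5 -108.1   50.7] yaw err deg -88.52 tool z [ 0.002 -0.    -1.   ] F [-5.7  1.6 20.2] grip 0.0 q [-0.18  0.38 -0.42  0.77 -0.    1.27]
```

The key bottomed out: 20 N at z = 50.7, after 6 mm of travel. Now lift off and check.

```bash
python3 -m crank '[{"dr":[0,0,0],"delta_pos":[0,0,-0.03],"gripper":0},{"dr":[0,0,0],"delta_pos":[0,0,-0.08],"gripper":0},{"dr":[0,0,0],"delta_pos":[0,0,-0.15],"gripper":0},{"dr":[0,0,0],"delta_pos":[0,0,-0.15],"gripper":0},{"dr":[0,0,0],"delta_pos":[0,0,-0.15],"gripper":0},{"dr":[0,0,0],"delta_pos":[0,0,-0.15],"gripper":0},{"dr":[0,0,0],"delta_pos":[0,0,0],"gripper":0},{"dr":[0,0,0],"delta_pos":[0,0,0],"gripper":0},{"dr":[0,0,0],"delta_pos":[0,0,0],"gripper":0},{"dr":[0,0,0],"delta_pos":[0,0,0],"gripper":0}]' >/dev/null; python3 rel.py
python3 - <<'E'
from h import *
a=cams.capture("scene")[160:260,195:335,::-1];cv2.imwrite("pics/fin.png",cv2.resize(a,None,fx=4,fy=4,interpolation=cv2.INTER_CUBIC))
E
```

```text
t 12.82 tcp in stirrer mm [ -75.  -107.7  188.8] yaw err deg -88.53 tool z [-0.003  0.001 -1.   ] F [-0.2  0.6 -0. ] grip -0.0 q [-0.18  0.26 -0.2   1.12  0.    1.27]
```

View pics/fin.png

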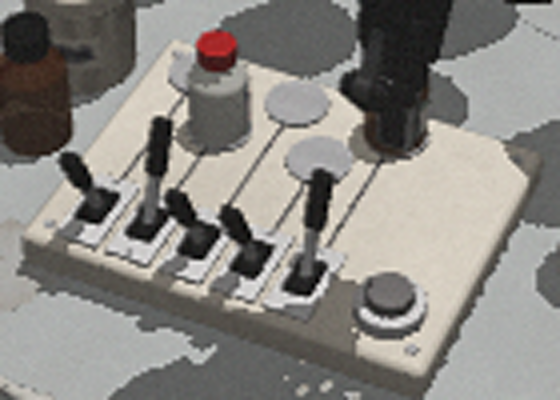

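The final view shows toggles off, on, off, off, on, the key back up at (390,292), both bottles standing, and the gripper clear above.

```bash
python3 -c "
from bench import robot
print(robot.close_job())"
```

```text
the job is handed in; nothing more can be done
None
```

I switched toggle 2 on and toggle 3 off so the row matches the bottles at stations 2 and 5, pressed the start key fully down and released it, and handed the job in; the last picture looked right, but no verdict came back.

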